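# Set out a mending place behind the fragment tin

### The job

Set out the mending place behind the closed green tin, on its side away from the robot: lay the label pad there, centred on the tin with its long side parallel to the tin's and 4 cm clear of it, and put the eraser flat on the middle of the pad, lengthwise along it. In line with the pad, 4 cm clear of each of its short ends, lay the small tape roll flat at the end on the same side as the paste jar and stand the loupe at the other end (on the glue stick's side), then stand the thread bobbin upright on the centre of the tape roll. Do not move the jar, the glue stick or the spring clip, and let go of everything at the end.

Things in the scene. Friction and masses are not known exactly. Their poses are not given: they have to be found in the camera images.
- tin: Closed green hinged sheet-metal tin, 94 (its x) x 134 (its y) x 37 mm high, fixed to the table. Origin at the centre of its underside; its +x axis points away from the robot (turned up to 0.3 rad either way), +y to the left, z up. Its walls reach 47 mm from the origin along x and 67 mm along y. 'Behind' it is its +x side.
- label_pad: Loose cream-white pad of box labels, a flat block 50 (its x) x 76 (its y) x 14 mm high. Origin at the centre of its underside, z up. 0.03 kg. With a 4 cm gap its origin lies 112 mm from the tin's along the tin's x.
- eraser: Loose block eraser, white in a blue card sleeve, 24 (its x) x 53 (its y) x 13 mm high. Origin at the centre of its underside, z up.
- tape_roll: Loose small flat roll of off-white cotton tape lying on its face, 57 mm across and 13 mm high, with a hole in the middle (about 20 mm, narrower than the bobbin; a thing set on the roll rests on its top face). Origin at the centre of its underside, z up. With a 4 cm gap its origin lies 106 mm from the pad's.
- bobbin: Loose bobbin of off-white linen thread with wooden ends, standing upright, 33 mm across and 42 mm high. Origin at the centre of its underside, z up.
- loupe: Loose black eyepiece loupe, standing on its wide end, 40 mm across at the foot narrowing to about 33 mm at the top, 28 mm high. Origin at the centre of its underside, z up. With a 4 cm gap its origin lies 98 mm from the pad's.
- jar: White paste jar with a black cap, 64 mm across and 68 mm high, standing loose nearer the robot than the tin, to the left or the right of it; it tells which end of the pad the tape roll goes to. Leave it standing. Origin at the centre of its underside.
- glue_stick: Slim white and pale green glue stick, 28 mm across and 96 mm high, standing loose on the other side of the tin from the jar. Leave it standing. Origin at the centre of its underside.
- clip: Dark blue spring clip with wire handles standing up, 26 x 32 x 48 mm high, loose among the things; not wanted, leave it where it is. Origin at the centre of its underside.
Mind the look-alikes: they are no part of the job. Leave any orange or purple look-alike of the bobbin alone.

How it is judged:
By the outcome, as a careful person would: the job done as asked, in the order asked, and still so for the second after the job is handed in, with the robot touching nothing.
It also fails if it takes over 128 s, if anything falls off the work surface, if the arm or the gripper's body presses on something with over 40 N, if the wrist force passes 120 N, or if a joint passes its speed limit or range.

### The arm

A 7-joint arm with a two-finger parallel gripper is mounted at the origin on the work surface; the furniture and walls round the work are solid. World frame = base frame: x ahead of the robot, y to its left, z up, the work surface at z = 0. Lengths are in mm, angles in rad, forces in N, time in s.
With the tool pointing down it reaches from about 400 to 875 mm from the base axis. Payload 4.4 kg.
Tool frame: the origin (TCP) lies on the centre line of the jaws, within the pads' length; the fingertips stand 19 mm ahead of it and the grasp point (between the pads) is the TCP; z points along the fingers, y is the line along which they close (so a half turn about z gives the same grasp; the last joint's range is limited). The gripper opens to 85 mm and grips with 20 to 120 N. Pads are 22 mm wide; open, the fingers measure 114 mm over their backs; the gripper's body (76 mm by 85 mm) begins 54 mm behind the grasp point. The pads swing forward as they close: fully open they stand 13 mm farther back than shut.
Start: joints at [-1.367, 0.628, 0.038, 1.517, -0.027, 0.996, -0.02], TCP at [173.226, 626.506, 250.313] pointing down, gripper open.
Joint ranges: [-3.06, 3.06], [-0.37, 2.12], [-1.25, 1.32], [0.18, 2.47], [-1.1, 4.24], [0.23, 1.98], [-2.94, 2.94]. Speed limits (rad/s): [2.57, 2.57, 3.14, 3.14, 3.14, 3.14, 3.14].

### API

Orientations are given as [roll, pitch, yaw] about the fixed x, y, z axes, in that order (R = Rz(yaw) Ry(pitch) Rx(roll)).
In Python, from cell import ctrl, viewer, silhouettes gives the robot as it stands.
- The arm moves only by the shell command python3 -m creep 'ROWS'. ROWS is JSON, a list of rows, each an object with "jaw": the gripper command: -1 is shut, 1 is fully open, values between are in proportion; "xyz": the shift along the tool's x, y, z in mm, a list of three; "angular": the turn, a rotation vector about the tool's x, y, z in rad, a list of three. In form: [{"jaw": jaw, "xyz": [tx, ty, tz], "angular": [rx, ry, rz]}, ...]. A call has 1 to 12 rows; each row is the pose to reach, as a shift and turn from the pose commanded when the call began, along the tool's axes at that moment; what a row does not reach only later rows make up. A row lasts 1/8 s, in which the tool goes at most 62.5 mm and 10.7 degrees, less where a joint would pass 70% of its speed; a pose out of reach is approached as far as the arm can. A call with a gripper value outside its range is refused whole. The fingers move at their own pace and stop on an object; the grip force is fixed at half the most. Time passes only in rows, so rows that repeat a pose let the fingers close. It gives the time, the measured TCP pose, the force, the opening and the grip force at its end, in the units of the state.
- ctrl.read_state(): the state, without advancing time (a new reading comes with each control period).
- viewer.get_image(name): name is "scene" or "top" or "wrist"; returns (picture, depth): 400x640x3 uint8, red, green, blue; 400x640 float32, mm along the optical axis (not along the pixel's ray), 0 where there is no reading.
- viewer.camera_model(name): a dict with "fx", "fy", "cx", "cy" (pixels), "T" (4x4, takes a point from camera to world coordinates). Camera axes: x right, y down, z forward; pixel columns grow to the right and rows downward; lengths in mm; the calibration is good to about 2 mm. A picture is of the moment at which its call begins: read the wrist's pose just before it. camera_model takes no time and is no camera call; for the wrist camera it gives the pose at the moment of the call.
- ctrl.finish_job(): hands the job in; it is judged then, once.
Trained networks look in the newest picture that a camera, given by its name, has taken for a name from the list of things; names that differ only in an ending like _2 or _b are one class to them, and where a whole thing is asked for, a point or a joint stands for the part that bears it (a point fixed in the world has none). Each returns a list of dicts, best first, with "score" (0 to 1); they miss things now and then, are a little off and sometimes report something else, mostly with a low value. They report only what shows in the picture. A call takes as long as a camera call. They do not tell look-alikes from the thing itself.
- silhouettes(camera, target): "pixels" (400x640 bool, what is visible of it) and "xy" ([column, row] in pixels, amid what is visible of it).
The state is a dict: "clock": time; "qpos": joint angles; "qd": joint speeds; "tau": joint torques, N m; "eef_pos": TCP position; "tool_rot": TCP orientation; "force": force on the tool from outside, world axes, zero at the start; "torque": the same for the moment, N m; "width": finger opening in mm; "gripper_force": force on a finger pad.
Only numpy, scipy, OpenCV 4.12 (cv2) and the standard library are available. Lean on these libraries where they do the work, as an engineer would, in place of code of your own. Each camera call takes 0.05 s, during which the arm holds its last target. There are 200 camera calls.

## Working session

There is one attempt and no reset: what is moved stays moved. The work goes in short steps, Python scripts to look and compute and a shell command to move; the robot and the scene stay as the last step left them, time stands still between calls to the robot, and variables do not carry over. Pictures are saved under pics/ and viewed, at most 14 in all, crops included, and the job is handed in when it is done.

```bash
mkdir -p pics; ls
cat > h.py <<'E'
import numpy as np, cv2
from cell import ctrl, viewer, silhouettes
def cloud(name):
    im,d=viewer.get_image(name); return im,d,viewer.camera_model(name)
def world(d,c):
    v,u=np.mgrid[0:400,0:640]
    P=np.stack([(u-c['cx'])/c['fx']*d,(v-c['cy'])/c['fy']*d,d,np.ones_like(d)],-1)
    return (P@np.array(c['T']).T)[...,:3]
def save(im,n): cv2.imwrite('pics/'+n,im[...,::-1])
E
python3 - <<'E'
from h import *
s=ctrl.read_state(); print({k:np.round(s[k],3) for k in ('clock','eef_pos','tool_rot','width','qpos')})
for n in ('top','scene'):
    im,d,c=cloud(n); save(im,n+'0.png'); W=world(d,c); np.savez(n+'0.npz',im=im,d=d,W=W)
    print(n,np.round(c['T'],2).tolist(),c['fx'])
    for t in 'tin label_pad eraser tape_roll bobbin loupe jar glue_stick clip'.split():
        for r in silhouettes(n,t):
            m=r['pixels']&(d>0); p=W[m]
            if r['score']<.2 or len(p)<5: continue
            zt=np.percentile(p[:,2],95); q=p[p[:,2]>zt-6].astype(np.float32)
            print(t,round(r['score'],2),np.round(r['xy']),m.sum(),'top z',zt.round(),'c',q.mean(0).round(),'rect',[np.round(x,1) for x in cv2.minAreaRect(q[:,:2].copy())])
E
```

```text
pics
{'clock': np.float64(0.0), 'eef_pos': array([173.066, 625.909, 249.392]), 'tool_rot': array([-3.14 ,  0.   ,  2.872]), 'width': np.float64(85.245), 'qpos': array([-1.367,  0.629,  0.038,  1.518, -0.027,  0.996, -0.02 ])}
top [[0.02, -1.0, 0.08, 320.4], [-1.0, -0.02, -0.01, 1.94], [0.02, -0.08, -1.0, 1335.0], [0.0, 0.0, 0.0, 1.0]] 398.89781190808316
tin 0.73 [318. 204.] 1102 top z 40.0 c [411. -28.  37.] rect [array([411.5, -28.8]), array([132.9,  90.7]), np.float64(80.8)]
tin 0.37 [409. 204.] 188 top z 17.0 c [ 433. -319.   14.] rect [array([ 433.7, -317.9]), array([51.9, 53.6]), np.float64(44.1)]
label_pad 0.75 [428. 189.] 381 top z 19.0 c [ 479. -397.   16.] rect [array([ 479.4, -397.1]), array([49.3, 76.6]), np.float64(28.6)]
eraser 0.61 [233. 156.] 126 top z 16.0 c [577. 264.  13.] rect [array([577.1, 265.2]), array([51.1, 23.5]), np.float64(58.2)]
eraser 0.58 [400. 158.] 111 top z 45.0 c [ 576. -292.   42.] rect [array([ 576.1, -291.9]), array([29.8, 30.1]), np.float64(75.2)]
tape_roll 0.66 [402. 202.] 195 top z 17.0 c [ 433. -317.   14.] rect [array([ 434.1, -316.5]), arra
[... 2166 characters left out ...]
rray([478.5, 335. ]), array([127.2,  21.6]), np.float64(68.1)]
jar 0.68 [264. 181.] 507 top z 71.0 c [331. 203.  70.] rect [array([333. , 205.3]), array([57.3, 55.1]), np.float64(46.8)]
glue_stick 0.83 [324. 239.] 413 top z 98.0 c [ 346. -213.   97.] rect [array([ 346.8, -211.9]), array([26.7, 29.2]), np.float64(14.5)]
glue_stick 0.51 [325. 175.] 49 top z 18.0 c [577. 262.  15.] rect [array([580.3, 265.1]), array([51.7, 20.7]), np.float64(58.4)]
clip 0.54 [291. 180.] 25 top z 27.0 c [447. 267.  24.] rect [array([449.2, 268.9]), array([15.2,  4. ]), np.float64(40.6)]
clip 0.2 [379. 269.] 348 top z 17.0 c [ 436. -319.   15.] rect [array([ 438.1, -317. ]), array([56.2, 58.2]), np.float64(82.9)]
```

Run:
```python
from h import *
a=np.load('scene0.npz')['im'][110:310,200:520]; b=np.load('top0.npz')['im'][120:250,160:480]
save(np.vstack([cv2.resize(a,None,fx=1.8,fy=1.8,interpolation=2),cv2.resize(b,None,fx=1.8,fy=1.8,interpolation=2)]),'c1.png')
```

```text
(no output)
```

View pics/c1.png

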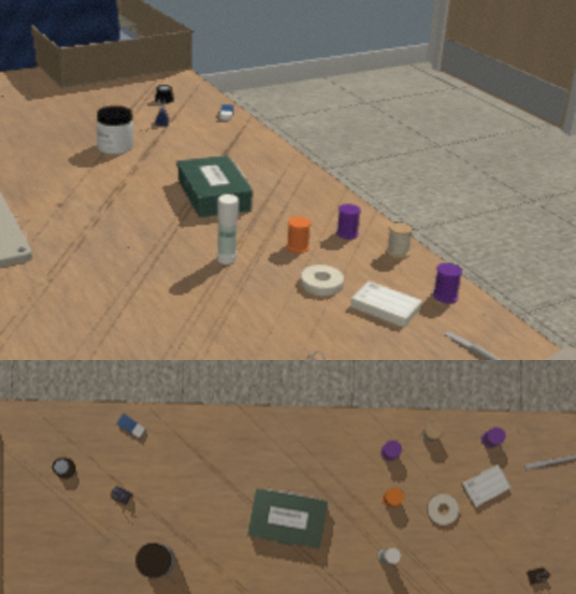

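View pics/top0.png

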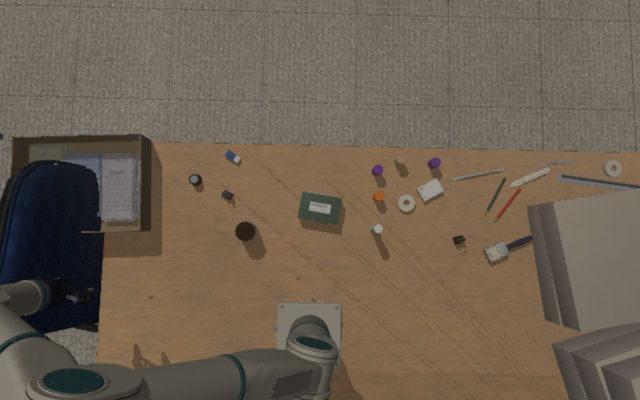

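```bash
cat > go.py <<'E'
import sys, numpy as np
from scipy.spatial.transform import Rotation as Ro
from cell import ctrl
def go(x,y,z,az):
    s=ctrl.read_state(); R=Ro.from_euler('xyz',s['tool_rot']); p=np.array(s['eef_pos'])
    a=np.radians(az+90); best=None
    for k in (0,np.pi):
        T=Ro.from_euler('xyz',[np.pi,0,a+k]); rv=(R.inv()*T).as_rotvec()
        if best is None or np.linalg.norm(rv)<np.linalg.norm(best): best=rv
    d=R.inv().apply(np.array([x,y,z])-p)
    print('xyz',d.round(1),'ang',best.round(3),'dist',np.linalg.norm(d).round(),'q7',round(s['qpos'][6],2),'clk',round(s['clock'],2))
if __name__=='__main__': go(*map(float,sys.argv[1:]))
E
python3 go.py 560 100 250 30
python3 - <<'E'
import numpy as np
W=np.load('top0.npz')['W']; print('edge',[W[r,330].round() for r in (146,150,154)]); print('box',W[140:230:15,145].round().tolist(), W[205:230:8,128].round().tolist())
E
```

```text
xyz [-5.131e+02 -4.044e+02  3.000e-01] ang [ 0.    -0.     0.777] dist 653.0 q7 -0.02 clk 1.0
edge [array([624., -62.,  -2.]), array([610., -62.,   2.]), array([596., -62.,  -1.])]
box [[619.0, 545.0, 45.0], [569.0, 540.0, 50.0], [520.0, 538.0, 48.0], [471.0, 536.0, 49.0], [423.0, 533.0, 49.0], [375.0, 532.0, 45.0]] [[407.0, 596.0, 28.0], [381.0, 595.0, 25.0], [356.0, 606.0, -3.0], [329.0, 602.0, 3.0]]
```

```bash
python3 -m creep '[{"jaw":1,"xyz":[-500,-400,0],"angular":[0,0,0.78]},{"jaw":1,"xyz":[-500,-400,0],"angular":[0,0,0.78]},{"jaw":1,"xyz":[-500,-400,0],"angular":[0,0,0.78]},{"jaw":1,"xyz":[-500,-400,0],"angular":[0,0,0.78]},{"jaw":1,"xyz":[-500,-400,0],"angular":[0,0,0.78]},{"jaw":1,"xyz":[-500,-400,0],"angular":[0,0,0.78]},{"jaw":1,"xyz":[-500,-400,0],"angular":[0,0,0.78]},{"jaw":1,"xyz":[-500,-400,0],"angular":[0,0,0.78]},{"jaw":1,"xyz":[-500,-400,0],"angular":[0,0,0.78]},{"jaw":1,"xyz":[-500,-400,0],"angular":[0,0,0.78]},{"jaw":1,"xyz":[-500,-400,0],"angular":[0,0,0.78]}]'; python3 go.py 480 -397 200 28.6
```

```text
clock: 2.38
eef_pos: [550.8, 102.4, 250.6]
tool_rot: [3.141, 0.003, 2.084]
force: [0.2, 0.5, -0.5]
width: 85.2
gripper_force: 0.0
xyz [-400.  -307.1   51.6] ang [0.001 0.003 0.014] dist 507.0 q7 0.45 clk 2.38
```

```bash
python3 -m creep '[{"jaw":1,"xyz":[-400,-305,0],"angular":[0,0,0.014]},{"jaw":1,"xyz":[-400,-305,0],"angular":[0,0,0.014]},{"jaw":1,"xyz":[-400,-305,0],"angular":[0,0,0.014]},{"jaw":1,"xyz":[-400,-305,0],"angular":[0,0,0.014]},{"jaw":1,"xyz":[-400,-305,0],"angular":[0,0,0.014]},{"jaw":1,"xyz":[-400,-305,0],"angular":[0,0,0.014]},{"jaw":1,"xyz":[-400,-305,0],"angular":[0,0,0.014]},{"jaw":1,"xyz":[-400,-305,0],"angular":[0,0,0.014]},{"jaw":1,"xyz":[-400,-305,20],"angular":[0,0,0.014]},{"jaw":1,"xyz":[-400,-305,50],"angular":[0,0,0.014]},{"jaw":1,"xyz":[-400,-305,50],"angular":[0,0,0.014]}]'
cat >> h.py <<'E'
def look(n,targets,f):
    s=ctrl.read_state(); im,d,c=cloud(n); save(im,f); W=world(d,c)
    print(np.round(c['T'],2).tolist(),s['eef_pos'].round(1) if hasattr(s['eef_pos'],'round') else s['eef_pos'])
    for t in targets.split():
        for r in silhouettes(n,t):
            m=r['pixels']&(d>0); p=W[m]
            if r['score']<.3 or len(p)<5: continue
            zt=np.percentile(p[:,2],90); q=p[abs(p[:,2]-zt)<5].astype(np.float32)
            k=cv2.morphologyEx((m&(abs(W[...,2]-zt)<5)).astype(np.uint8),cv2.MORPH_OPEN,np.ones((5,5)))>0
            q=W[k].astype(np.float32)
            if len(q)<5: continue
            x=cv2.minAreaRect(q[:,:2].copy())
            print(t,round(r['score'],2),np.round(r['xy']),m.sum(),'top z',zt.round(1),'mean',q.mean(0).round(1),'rect',np.round(x[0],1),np.round(x[1],1),round(x[2],1),'rgb',im[m].mean(0).round())
E
python3 -c "
from h import *
look('wrist','label_pad tape_roll bobbin','w1.png')"
```

```text
clock: 3.75
eef_pos: [482.3, -388.9, 198.1]
tool_rot: [-3.14, -0.005, 2.079]
force: [-0.1, 0.6, 0.8]
width: 85.3
gripper_force: 0.0
[[0.87, 0.46, 0.16, 441.9], [0.49, -0.83, -0.28, -316.15], [0.0, 0.32, -0.95, 323.77], [0.0, 0.0, 0.0, 1.0]] [ 482.3 -388.9  198.1]
label_pad 0.68 [318. 179.] 3213 top z 16.8 mean [ 482.7 -394.8   15.9] rect [ 483.7 -396.3] [49.9 75.3] 29.4 rgb [202. 193. 181.]
tape_roll 0.67 [311.  80.] 2426 top z 15.2 mean [ 437.3 -315.4   14.3] rect [ 438. -316.] [55.4 56.4] 79.6 rgb [198. 181. 154.]
bobbin 0.94 [389.   9.] 841 top z 44.1 mean [ 461.  -229.6   43.3] rect [ 461.5 -230.4] [29.3 10.9] 28.5 rgb [156.  70.  15.]
bobbin 0.68 [386. 227.] 1131 top z 44.6 mean [ 571.5 -406.2   43.8] rect [ 572.1 -406.6] [32.8 32.2] 46.7 rgb [ 88.  43. 102.]
bobbin 0.66 [456. 140.] 1429 top z 44.6 mean [ 579.5 -291.9   43.8] rect [ 579.7 -292. ] [31.8 31.9] 58.0 rgb [149. 114.  75.]
bobbin 0.59 [474.  48.] 1935 top z 44.5 mean [ 543.3 -217.    43.6] rect [ 543.8 -216.7] [31.9 32.9] 84.1 rgb [ 86.  41. 101.]
```

View pics/w1.png

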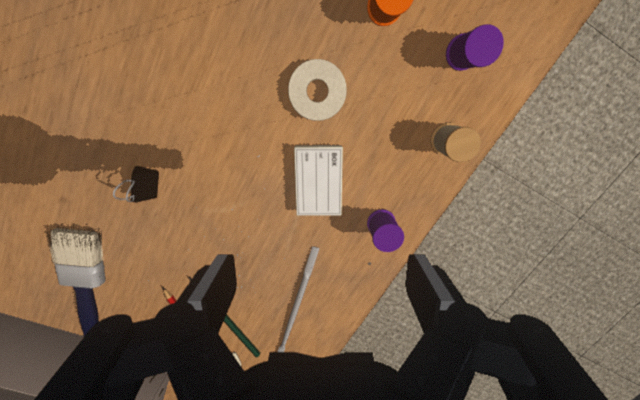

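```bash
python3 go.py 483 -396 22 29
```

```text
xyz [ -3.4  -3.4 179.7] ang [0.001 0.002 0.002] dist 180.0 q7 1.34 clk 3.95
```

```bash
python3 -m creep '[{"jaw":0.7,"xyz":[-3.5,-3.5,60],"angular":[0,0,0.002]},{"jaw":0.7,"xyz":[-3.5,-3.5,110],"angular":[0,0,0]},{"jaw":0.7,"xyz":[-3.5,-3.5,145],"angular":[0,0,0]},{"jaw":0.7,"xyz":[-3.5,-3.5,165],"angular":[0,0,0]},{"jaw":0.7,"xyz":[-3.5,-3.5,177],"angular":[0,0,0]},{"jaw":0.7,"xyz":[-3.5,-3.5,177],"angular":[0,0,0]},{"jaw":0.7,"xyz":[-3.5,-3.5,177],"angular":[0,0,0]}]'
```

```text
clock: 4.82
eef_pos: [482.5, -396.5, 24.6]
tool_rot: [3.141, 0.002, 2.078]
force: [0.7, 0.1, 0.3]
width: 72.6
gripper_force: 0.0
```

```bash
python3 -m creep '[{"jaw":-0.2,"xyz":[0,0,2],"angular":[0,0,0]},{"jaw":-0.2,"xyz":[0,0,2],"angular":[0,0,0]},{"jaw":-0.2,"xyz":[0,0,2],"angular":[0,0,0]},{"jaw":-0.2,"xyz":[0,0,2],"angular":[0,0,0]},{"jaw":-0.2,"xyz":[0,0,2],"angular":[0,0,0]},{"jaw":-0.2,"xyz":[0,0,2],"angular":[0,0,0]}]'
```

```text
clock: 5.58
eef_pos: [482.3, -396.3, 22.4]
tool_rot: [3.141, 0.002, 2.078]
force: [-1.1, -0.1, 5.4]
width: 48.1
gripper_force: 62.2
```

```bash
python3 go.py 510 -70 230 -9.2
```

```text
xyz [ 271.5  182.8 -207.9] ang [0.001 0.001 0.668] dist 388.0 q7 1.4 clk 5.58
```

```bash
python3 -m creep '[{"jaw":-0.2,"xyz":[0,0,-60],"angular":[0,0,0]},{"jaw":-0.2,"xyz":[0,0,-120],"angular":[0,0,0]},{"jaw":-0.2,"xyz":[271,183,-208],"angular":[0,0,0.668]},{"jaw":-0.2,"xyz":[271,183,-208],"angular":[0,0,0.668]},{"jaw":-0.2,"xyz":[271,183,-208],"angular":[0,0,0.668]},{"jaw":-0.2,"xyz":[271,183,-208],"angular":[0,0,0.668]},{"jaw":-0.2,"xyz":[271,183,-208],"angular":[0,0,0.668]},{"jaw":-0.2,"xyz":[271,183,-208],"angular":[0,0,0.668]},{"jaw":-0.2,"xyz":[271,183,-208],"angular":[0,0,0.668]},{"jaw":-0.2,"xyz":[271,183,-208],"angular":[0,0,0.668]},{"jaw":-0.2,"xyz":[271,183,-208],"angular":[0,0,0.668]}]'; python3 -c "
from h import *
look('wrist','tin label_pad','w2.png')"
```

```text
clock: 6.95
eef_pos: [509.7, -71.8, 229.1]
tool_rot: [-3.141, 0.001, 1.407]
force: [-0.5, 0.3, -0.4]
width: 47.8
gripper_force: 62.2
[[0.99, -0.15, -0.05, 522.89], [-0.16, -0.93, -0.32, 11.76], [-0.0, 0.33, -0.95, 352.88], [0.0, 0.0, 0.0, 1.0]] [509.7 -71.8 229.1]
tin 0.57 [226. 140.] 11041 top z 37.4 mean [414.4 -20.8  36.5] rect [414.3 -25.8] [133.4  91.8] 80.8 rgb [86. 98. 84.]
label_pad 0.58 [321. 256.] 13402 top z 221.7 mean [509.7 -67.5 221. ] rect [509.  -71.4] [76.5 50.2] 80.7 rgb [184. 176. 165.]
```

View pics/w2.png

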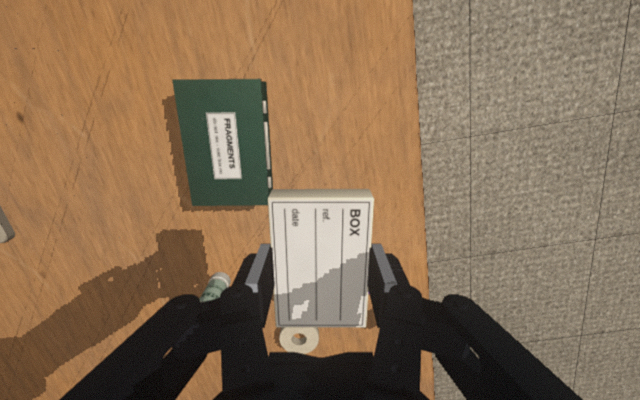

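```bash
python3 go.py 525.3 -44 23 -9.2
```

```text
xyz [ 29.4  10.9 206.1] ang [-0.     0.    -0.003] dist 208.0 q7 0.3 clk 7.1
```

```bash
python3 -m creep '[{"jaw":-0.2,"xyz":[29.5,11,50],"angular":[0,0,-0.003]},{"jaw":-0.2,"xyz":[29.5,11,100],"angular":[0,0,-0.003]},{"jaw":-0.2,"xyz":[29.5,11,150],"angular":[0,0,-0.003]},{"jaw":-0.2,"xyz":[29.5,11,185],"angular":[0,0,-0.003]},{"jaw":-0.2,"xyz":[29.5,11,200],"angular":[0,0,-0.003]},{"jaw":-0.2,"xyz":[29.5,11,205],"angular":[0,0,-0.003]},{"jaw":-0.2,"xyz":[29.5,11,205],"angular":[0,0,-0.003]}]';python3 go.py 525.3 -44 23 -9.2
```

```text
clock: 7.98
eef_pos: [526.4, -43.0, 25.1]
tool_rot: [3.14, -0.0, 1.412]
force: [-0.2, -0.8, -0.5]
width: 47.8
gripper_force: 62.2
xyz [-1.2 -0.9  2. ] ang [ 0.001 -0.     0.002] dist 3.0 q7 0.45 clk 7.97
```

Correct by a millimetre, lower, release.

```bash
python3 -m creep '[{"jaw":-0.2,"xyz":[-1.2,-0.9,0],"angular":[0,0,0.002]},{"jaw":-0.2,"xyz":[-1.2,-0.9,2.5],"angular":[0,0,0.002]},{"jaw":-0.2,"xyz":[-1.2,-0.9,2.5],"angular":[0,0,0.002]},{"jaw":0.6,"xyz":[-1.2,-0.9,2.5],"angular":[0,0,0.002]},{"jaw":0.6,"xyz":[-1.2,-0.9,2.5],"angular":[0,0,0.002]},{"jaw":0.6,"xyz":[-1.2,-0.9,2.5],"angular":[0,0,0.002]},{"jaw":0.6,"xyz":[-1.2,-0.9,-50],"angular":[0,0,0]},{"jaw":0.6,"xyz":[-1.2,-0.9,-110],"angular":[0,0,0]},{"jaw":0.6,"xyz":[-1.2,-0.9,-160],"angular":[0,0,0]},{"jaw":0.6,"xyz":[-1.2,-0.9,-200],"angular":[0,0,0]},{"jaw":0.6,"xyz":[-1.2,-0.9,-200],"angular":[0,0,0]}]'; python3 -c "
from h import *
look('wrist','label_pad tin','w3.png')"; python3 go.py 580 262 160 -31.5
```

```text
clock: 9.35
eef_pos: [526.4, -44.0, 227.1]
tool_rot: [3.135, -0.001, 1.413]
force: [0.5, 1.1, -0.5]
width: 68.0
gripper_force: 0.0
[[0.99, -0.15, -0.05, 537.41], [-0.16, -0.93, -0.32, 39.85], [0.0, 0.32, -0.95, 349.17], [0.0, 0.0, 0.0, 1.0]] [526.4 -44.  227.1]
label_pad 0.55 [320. 166.] 2829 top z 13.4 mean [522.5 -41.   12.5] rect [522.2 -42.6] [75.1 50.2] 81.0 rgb [211. 201. 189.]
tin 0.64 [219. 166.] 10397 top z 36.0 mean [412.7 -20.5  35.1] rect [412.4 -25.5] [134.1  91.7] 80.9 rgb [ 87. 100.  85.]
xyz [310.3   7.6  63.4] ang [-0.002  0.     0.392] dist 317.0 q7 0.27 clk 9.5
```

```bash
python3 -m creep '[{"jaw":0.6,"xyz":[300,15,30],"angular":[0,0,0.39]},{"jaw":0.6,"xyz":[300,15,30],"angular":[0,0,0.39]},{"jaw":0.6,"xyz":[300,15,30],"angular":[0,0,0.39]},{"jaw":0.6,"xyz":[300,15,30],"angular":[0,0,0.39]},{"jaw":0.6,"xyz":[300,15,30],"angular":[0,0,0.39]},{"jaw":0.6,"xyz":[300,15,30],"angular":[0,0,0.39]},{"jaw":0.6,"xyz":[300,15,30],"angular":[0,0,0.39]},{"jaw":0.6,"xyz":[300,15,30],"angular":[0,0,0.39]}]'; python3 -c "
from h import *
look('wrist','eraser loupe clip','w4.png')"; python3 go.py 580 264 22 -31
```

```text
clock: 10.5
eef_pos: [586.6, 247.9, 193.9]
tool_rot: [-3.141, 0.002, 1.02]
force: [0.2, 0.2, -0.2]
width: 68.6
gripper_force: 0.0
[[0.85, -0.5, -0.17, 630.14], [-0.52, -0.81, -0.28, 320.28], [-0.0, 0.33, -0.95, 317.96], [0.0, 0.0, 0.0, 1.0]] [586.6 247.9 193.9]
eraser 0.8 [305. 160.] 1123 top z 14.4 mean [581.6 270.9  13.3] rect [580.7 269.6] [51.4 23.5] 58.3 rgb [ 96. 106. 126.]
loupe 0.83 [167.  99.] 1722 top z 27.8 mean [500.2 391.4  26.5] rect [499.7 391.6] [32.4 33. ] 37.9 rgb [79. 70. 64.]
clip 0.77 [202. 211.] 757 top z 26.5 mean [453.2 285.   25. ] rect [451.9 284.2] [31.1  8.2] 65.0 rgb [57. 48. 56.]
xyz [  9.1 -13.5 172.6] ang [-0.    -0.    -0.009] dist 173.0 q7 -0.51 clk 10.7
```

View pics/w4.png

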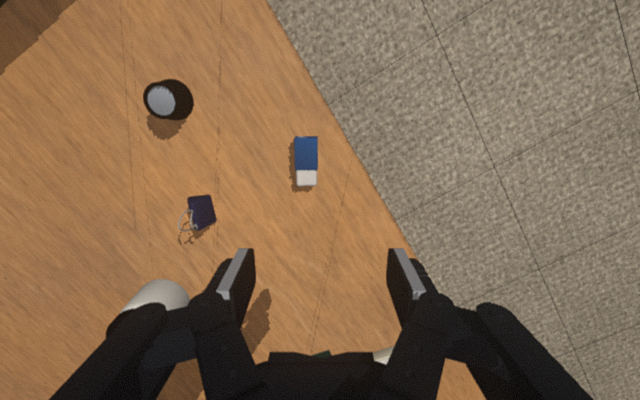

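```bash
python3 go.py 580.8 268 21 -31.7; python3 -m creep '[{"jaw":0.3,"xyz":[12.5,-15,60],"angular":[0,0,0.003]},{"jaw":0.3,"xyz":[12.5,-15,110],"angular":[0,0,0.003]},{"jaw":0.3,"xyz":[12.5,-15,145],"angular":[0,0,0.003]},{"jaw":0.3,"xyz":[12.5,-15,160],"angular":[0,0,0.003]},{"jaw":0.3,"xyz":[12.5,-15,160],"angular":[0,0,0.003]}]';python3 go.py 580.8 268 21 -31.7
```

```text
xyz [ 12.9 -14.9 173.6] ang [-0.    -0.     0.004] dist 175.0 q7 -0.51 clk 10.7
clock: 11.32
eef_pos: [580.4, 268.2, 34.1]
tool_rot: [-3.141, 0.001, 1.019]
force: [1.2, 0.7, 0.3]
width: 55.5
gripper_force: 0.0
xyz [ 0.1  0.5 13.1] ang [-0.     0.001  0.002] dist 13.0 q7 -0.42 clk 11.32
```

```bash
python3 -m creep '[{"jaw":0.3,"xyz":[0,0.5,12],"angular":[0,0,0.002]},{"jaw":-0.8,"xyz":[0,0.5,12],"angular":[0,0,0.002]},{"jaw":-0.8,"xyz":[0,0.5,12],"angular":[0,0,0.002]},{"jaw":-0.8,"xyz":[0,0.5,12],"angular":[0,0,0.002]},{"jaw":-0.8,"xyz":[0,0.5,12],"angular":[0,0,0.002]},{"jaw":-0.8,"xyz":[0,0.5,12],"angular":[0,0,0.002]},{"jaw":-0.8,"xyz":[0,0.5,12],"angular":[0,0,0.002]},{"jaw":-0.8,"xyz":[0,0.5,-60],"angular":[0,0,0.002]},{"jaw":-0.8,"xyz":[0,0.5,-120],"angular":[0,0,0]},{"jaw":-0.8,"xyz":[0,0.5,-120],"angular":[0,0,0]}]';python3 -c "
from h import *
look('wrist','eraser','w5.png')"; python3 go.py 524.5 -43.5 120 -9.2
```

```text
clock: 12.58
eef_pos: [583.7, 268.8, 159.1]
tool_rot: [3.136, -0.007, 1.02]
force: [0.1, -0.5, 0.1]
width: 21.5
gripper_force: 59.2
[[0.85, -0.5, -0.17, 625.13], [-0.52, -0.81, -0.27, 340.7], [0.0, 0.32, -0.95, 281.66], [0.0, 0.0, 0.0, 1.0]] [583.7 268.8 159.1]
xyz [-295.8  115.3   34.7] ang [ 0.001 -0.002 -0.39 ] dist 319.0 q7 -0.51 clk 12.68
```

```bash
python3 -m creep '[{"jaw":-0.8,"xyz":[-296,115,15],"angular":[0,0,-0.39]},{"jaw":-0.8,"xyz":[-296,115,15],"angular":[0,0,-0.39]},{"jaw":-0.8,"xyz":[-296,115,15],"angular":[0,0,-0.39]},{"jaw":-0.8,"xyz":[-296,115,15],"angular":[0,0,-0.39]},{"jaw":-0.8,"xyz":[-296,115,15],"angular":[0,0,-0.39]},{"jaw":-0.8,"xyz":[-296,115,15],"angular":[0,0,-0.39]},{"jaw":-0.8,"xyz":[-296,115,35],"angular":[0,0,-0.39]},{"jaw":-0.8,"xyz":[-296,115,35],"angular":[0,0,-0.39]},{"jaw":-0.8,"xyz":[-296,115,35],"angular":[0,0,-0.39]}]';python3 -c "
from h import *
look('wrist','eraser label_pad tin','w6.png')"; python3 go.py 524.5 -43.5 37 -9.2
```

```text
clock: 13.8
eef_pos: [523.5, -43.1, 118.8]
tool_rot: [-3.14, -0.0, 1.411]
force: [-0.1, -0.2, -0.7]
width: 21.7
gripper_force: 59.2
[[0.99, -0.15, -0.05, 536.65], [-0.16, -0.93, -0.32, 40.16], [-0.0, 0.32, -0.95, 243.02], [0.0, 0.0, 0.0, 1.0]] [523.5 -43.1 118.8]
eraser 0.58 [321. 256.] 4138 top z 110.0 mean [523.5 -39.5 109.1] rect [522.9 -42.7] [52.2 23.4] 80.4 rgb [ 80.  96. 119.]
label_pad 0.92 [323. 184.] 3997 top z 15.5 mean [528.1 -30.   14.7] rect [524.9 -42.1] [73.3 49.9] 80.9 rgb [217. 209. 196.]
tin 0.7 [176. 200.] 22107 top z 37.6 mean [415.5 -19.4  36.8] rect [414.5 -26.2] [134.1  92. ] 81.0 rgb [ 86. 100.  86.]
xyz [ 0.1  0.4 82.6] ang [ 0.001 -0.     0.   ] dist 83.0 q7 0.37 clk 14.0
```

View pics/w6.png

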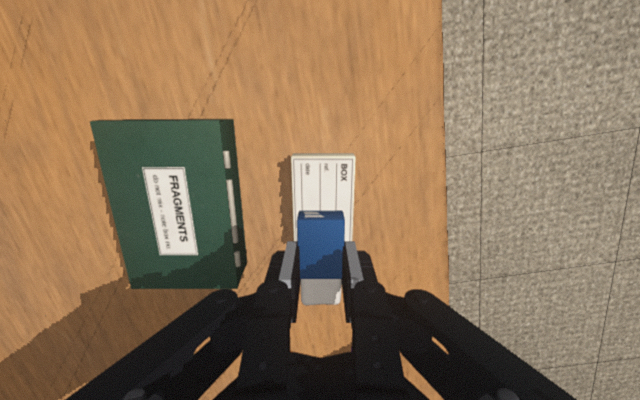

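```bash
python3 -m creep '[{"jaw":-0.8,"xyz":[0,0.8,40],"angular":[0,0,0]},{"jaw":-0.8,"xyz":[0,0.8,65],"angular":[0,0,0]},{"jaw":-0.8,"xyz":[0,0.8,76],"angular":[0,0,0]},{"jaw":-0.8,"xyz":[0,0.8,76],"angular":[0,0,0]},{"jaw":-0.8,"xyz":[0,0.8,76],"angular":[0,0,0]}]';python3 go.py 525 -43.7 36.5 -9.2
```

```text
clock: 14.62
eef_pos: [525.3, -44.3, 44.2]
tool_rot: [3.14, -0.0, 1.41]
force: [-0.3, -0.7, 0.1]
width: 21.5
gripper_force: 59.2
xyz [ 0.5 -0.4  7.7] ang [ 0.002 -0.    -0.   ] dist 8.0 q7 0.44 clk 14.62
```

```bash
python3 -m creep '[{"jaw":-0.8,"xyz":[0.4,-0.3,7],"angular":[0,0,0]},{"jaw":-0.8,"xyz":[0.4,-0.3,7.5],"angular":[0,0,0]},{"jaw":-0.8,"xyz":[0.4,-0.3,7.5],"angular":[0,0,0]},{"jaw":-0.1,"xyz":[0.4,-0.3,7.5],"angular":[0,0,0]},{"jaw":-0.1,"xyz":[0.4,-0.3,7.5],"angular":[0,0,0]},{"jaw":-0.1,"xyz":[0.4,-0.3,7.5],"angular":[0,0,0]},{"jaw":-0.1,"xyz":[0.4,-0.3,-40],"angular":[0,0,0]},{"jaw":0.6,"xyz":[0.4,-0.3,-100],"angular":[0,0,0]},{"jaw":0.6,"xyz":[0.4,-0.3,-160],"angular":[0,0,0]},{"jaw":0.6,"xyz":[0.4,-0.3,-160],"angular":[0,0,0]}]';python3 -c "
from h import *
look('wrist','eraser label_pad tin','w7.png')"; python3 go.py 438 -318 150 -40
```

```text
clock: 15.88
eef_pos: [527.1, -44.3, 207.4]
tool_rot: [3.133, -0.001, 1.41]
force: [-0.2, 0.0, -1.3]
width: 68.4
gripper_force: 0.0
[[0.99, -0.15, -0.05, 537.74], [-0.16, -0.93, -0.32, 39.78], [0.0, 0.32, -0.95, 329.0], [0.0, 0.0, 0.0, 1.0]] [527.1 -44.3 207.4]
eraser 0.78 [319. 176.] 1081 top z 25.7 mean [522.3 -40.8  24.7] rect [521.9 -42.1] [51.  23.1] 81.2 rgb [105. 118. 139.]
label_pad 0.7 [304. 171.] 2143 top z 13.0 mean [522.  -39.3  11.9] rect [521.8 -42.3] [75.9 49.9] 80.6 rgb [192. 183. 170.]
tin 0.77 [210. 171.] 11811 top z 35.6 mean [412.1 -20.1  34.7] rect [411.7 -25.1] [134.1  91.9] 80.9 rgb [ 88. 100.  85.]
xyz [-284.9  -40.1   52.2] ang [-0.003  0.001  0.537] dist 292.0 q7 0.3 clk 16.07
```

```bash
python3 go.py 438 -316.5 150 -9.2;  python3 -m creep '[{"jaw":0.7,"xyz":[-282,-44,20],"angular":[0,0,0]},{"jaw":0.7,"xyz":[-282,-44,20],"angular":[0,0,0]},{"jaw":0.7,"xyz":[-282,-44,20],"angular":[0,0,0]},{"jaw":0.7,"xyz":[-282,-44,20],"angular":[0,0,0]},{"jaw":0.7,"xyz":[-282,-44,20],"angular":[0,0,0]},{"jaw":0.7,"xyz":[-282,-44,55],"angular":[0,0,0]},{"jaw":0.7,"xyz":[-282,-44,55],"angular":[0,0,0]},{"jaw":0.7,"xyz":[-282,-44,55],"angular":[0,0,0]}]'; python3 -c "
from h import *
look('wrist','tape_roll','w8.png')"; python3 go.py 438 -316.5 22 -9.2
```

```text
xyz [-283.4  -40.3   52.2] ang [-0.003 -0.    -0.   ] dist 291.0 q7 0.3 clk 16.07
clock: 17.08
eef_pos: [435.6, -314.4, 148.0]
tool_rot: [-3.14, -0.001, 1.41]
force: [0.3, 0.3, 0.2]
width: 72.5
gripper_force: 0.0
[[0.99, -0.15, -0.05, 448.89], [-0.16, -0.93, -0.32, -231.24], [0.0, 0.32, -0.95, 272.38], [0.0, 0.0, 0.0, 1.0]] [ 435.6 -314.4  148. ]
tape_roll 0.83 [321. 200.] 2659 top z 14.3 mean [ 437.3 -313.5   13.4] rect [ 437.4 -314.4] [55.9 55.9] 57.9 rgb [200. 183. 156.]
xyz [ -1.5   1.8 126.9] ang [0.001 0.    0.001] dist 127.0 q7 0.86 clk 17.18
```

```bash
python3 -m creep '[{"jaw":0.75,"xyz":[0,1.5,50],"angular":[0,0,0]},{"jaw":0.75,"xyz":[0,1.5,90],"angular":[0,0,0]},{"jaw":0.75,"xyz":[0,1.5,115],"angular":[0,0,0]},{"jaw":0.75,"xyz":[0,1.5,126],"angular":[0,0,0]},{"jaw":0.75,"xyz":[0,1.5,126],"angular":[0,0,0]},{"jaw":-0.1,"xyz":[0,1.5,126],"angular":[0,0,0]},{"jaw":-0.1,"xyz":[0,1.5,126],"angular":[0,0,0]},{"jaw":-0.1,"xyz":[0,1.5,126],"angular":[0,0,0]},{"jaw":-0.1,"xyz":[0,1.5,126],"angular":[0,0,0]},{"jaw":-0.1,"xyz":[0,1.5,126],"angular":[0,0,0]}]'; python3 go.py 541.5 62 130 -9.2
```

```text
clock: 18.42
eef_pos: [437.9, -315.7, 24.3]
tool_rot: [3.139, 0.001, 1.41]
force: [0.1, 0.4, 7.4]
width: 52.6
gripper_force: 61.0
xyz [ 389.4   42.  -105.9] ang [ 0.002  0.001 -0.   ] dist 406.0 q7 0.97 clk 18.43
```

```bash
python3 -m creep '[{"jaw":-0.1,"xyz":[0,0,-60],"angular":[0,0,0]},{"jaw":-0.1,"xyz":[0,0,-120],"angular":[0,0,0]},{"jaw":-0.1,"xyz":[389,42,-120],"angular":[0,0,0]},{"jaw":-0.1,"xyz":[389,42,-120],"angular":[0,0,0]},{"jaw":-0.1,"xyz":[389,42,-120],"angular":[0,0,0]},{"jaw":-0.1,"xyz":[389,42,-120],"angular":[0,0,0]},{"jaw":-0.1,"xyz":[389,42,-120],"angular":[0,0,0]},{"jaw":-0.1,"xyz":[389,42,-120],"angular":[0,0,0]},{"jaw":-0.1,"xyz":[389,42,-120],"angular":[0,0,0]},{"jaw":-0.1,"xyz":[389,42,-120],"angular":[0,0,0]},{"jaw":-0.1,"xyz":[389,42,-120],"angular":[0,0,0]}]'; python3 -c "
from h import *
look('wrist','tape_roll tin label_pad','w9.png')"; python3 go.py 541.9 60.9 24 -9.2
```

```text
clock: 19.8
eef_pos: [540.7, 59.6, 142.9]
tool_rot: [3.141, 0.001, 1.407]
force: [-0.0, 0.2, -0.6]
width: 52.4
gripper_force: 62.7
[[0.99, -0.16, -0.05, 553.85], [-0.16, -0.93, -0.32, 142.83], [0.0, 0.33, -0.95, 266.53], [0.0, 0.0, 0.0, 1.0]] [540.7  59.6 142.9]
tape_roll 0.63 [322. 268.] 8140 top z 131.9 mean [540.3  62.3 131.1] rect [540.   60.2] [56.9 52.8] 81.1 rgb [171. 157. 134.]
tape_roll 0.48 [311. 310.] 1028 top z 14.9 mean [523.7 -44.2  13.9] rect [523.9 -43.5] [77.3 50.1] 81.1 rgb [183. 172. 156.]
label_pad 0.76 [320. 268.] 1017 top z 14.8 mean [523.5 -43.6  13.9] rect [523.9 -43.5] [77.3 50.1] 81.1 rgb [183. 173. 157.]
xyz [  0.9   0.9 118.5] ang [ 0.     0.    -0.003] dist 119.0 q7 0.21 clk 20.0
```

View pics/w9.png

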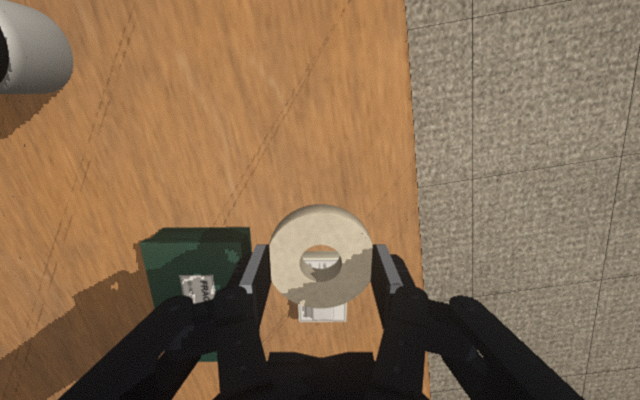

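```bash
python3 -m creep '[{"jaw":-0.1,"xyz":[0.7,0.5,50],"angular":[0,0,0]},{"jaw":-0.1,"xyz":[0.7,0.5,90],"angular":[0,0,0]},{"jaw":-0.1,"xyz":[0.7,0.5,110],"angular":[0,0,0]},{"jaw":-0.1,"xyz":[0.7,0.5,110],"angular":[0,0,0]},{"jaw":-0.1,"xyz":[0.7,0.5,110],"angular":[0,0,0]}]';python3 go.py 541.4 60.6 24.3 -9.2
```

```text
clock: 20.62
eef_pos: [542.2, 61.9, 33.1]
tool_rot: [3.14, 0.0, 1.409]
force: [-0.6, 1.4, 1.0]
width: 52.4
gripper_force: 62.7
xyz [-1.5 -0.6  8.8] ang [ 0.001  0.    -0.001] dist 9.0 q7 0.32 clk 20.62
```

```bash
python3 -m creep '[{"jaw":-0.1,"xyz":[-1.4,-0.6,8],"angular":[0,0,0]},{"jaw":-0.1,"xyz":[-1.4,-0.6,8.6],"angular":[0,0,0]},{"jaw":-0.1,"xyz":[-1.4,-0.6,8.6],"angular":[0,0,0]},{"jaw":0.7,"xyz":[-1.4,-0.6,8.6],"angular":[0,0,0]},{"jaw":0.7,"xyz":[-1.4,-0.6,8.6],"angular":[0,0,0]},{"jaw":0.7,"xyz":[-1.4,-0.6,8.6],"angular":[0,0,0]},{"jaw":0.7,"xyz":[-1.4,-0.6,-40],"angular":[0,0,0]},{"jaw":0.7,"xyz":[-1.4,-0.6,-100],"angular":[0,0,0]},{"jaw":0.7,"xyz":[-1.4,-0.6,-160],"angular":[0,0,0]},{"jaw":0.7,"xyz":[-1.4,-0.6,-160],"angular":[0,0,0]}]';python3 -c "
from h import *
look('wrist','tape_roll label_pad tin','w10.png')"; python3 go.py 499.5 388 160 -15
```

```text
clock: 21.88
eef_pos: [543.5, 61.2, 196.6]
tool_rot: [3.133, -0.003, 1.41]
force: [1.4, -0.8, -1.0]
width: 72.8
gripper_force: 0.0
[[0.99, -0.15, -0.05, 554.14], [-0.16, -0.93, -0.32, 144.92], [0.0, 0.32, -0.95, 318.15], [0.0, 0.0, 0.0, 1.0]] [543.5  61.2 196.6]
tape_roll 0.63 [320. 166.] 1884 top z 11.4 mean [538.1  64.1  10.4] rect [538.   63.6] [55.1 53.5] 82.8 rgb [197. 180. 153.]
tin 0.89 [210. 247.] 6491 top z 35.4 mean [413.5  -1.3  34.6] rect [411.9 -24.8] [134.   91.5] 80.8 rgb [69. 81. 66.]
xyz [315.7 -91.8  31.2] ang [-0.003  0.001  0.101] dist 330.0 q7 0.17 clk 22.07
```

```bash
python3 -m creep '[{"jaw":0.5,"xyz":[315,-92,20],"angular":[0,0,0]},{"jaw":0.5,"xyz":[315,-92,20],"angular":[0,0,0]},{"jaw":0.5,"xyz":[315,-92,20],"angular":[0,0,0]},{"jaw":0.5,"xyz":[315,-92,20],"angular":[0,0,0]},{"jaw":0.5,"xyz":[315,-92,20],"angular":[0,0,0]},{"jaw":0.5,"xyz":[315,-92,20],"angular":[0,0,0]},{"jaw":0.5,"xyz":[315,-92,50],"angular":[0,0,0]},{"jaw":0.5,"xyz":[315,-92,50],"angular":[0,0,0]},{"jaw":0.5,"xyz":[315,-92,50],"angular":[0,0,0]}]'; python3 -c "
from h import *
look('wrist','loupe','w11.png')"; python3 go.py 499.5 389 22 -9.2
```

```text
clock: 23.2
eef_pos: [501.0, 385.7, 142.3]
tool_rot: [-3.142, 0.001, 1.408]
force: [0.7, 0.6, 1.0]
width: 64.2
gripper_force: 0.0
[[0.99, -0.15, -0.05, 514.25], [-0.16, -0.93, -0.32, 469.47], [0.0, 0.32, -0.95, 266.68], [0.0, 0.0, 0.0, 1.0]] [501.  385.7 142.3]
loupe 0.84 [320. 187.] 1686 top z 28.0 mean [499.9 392.1  26.7] rect [499.7 391.5] [32.5 31.4] 81.8 rgb [85. 77. 72.]
xyz [  2.2  -2.4 121.2] ang [ 0.001 -0.001 -0.002] dist 121.0 q7 -0.35 clk 23.3
```

```bash
python3 -m creep '[{"jaw":0.5,"xyz":[3.7,-2.4,50],"angular":[0,0,0]},{"jaw":0.5,"xyz":[3.7,-2.4,90],"angular":[0,0,0]},{"jaw":0.5,"xyz":[3.7,-2.4,112],"angular":[0,0,0]},{"jaw":0.5,"xyz":[3.7,-2.4,121],"angular":[0,0,0]},{"jaw":0.5,"xyz":[3.7,-2.4,121],"angular":[0,0,0]},{"jaw":-0.4,"xyz":[3.7,-2.4,121],"angular":[0,0,0]},{"jaw":-0.4,"xyz":[3.7,-2.4,121],"angular":[0,0,0]},{"jaw":-0.4,"xyz":[3.7,-2.4,121],"angular":[0,0,0]},{"jaw":-0.4,"xyz":[3.7,-2.4,121],"angular":[0,0,0]},{"jaw":-0.4,"xyz":[3.7,-2.4,121],"angular":[0,0,0]}]'; python3 go.py 508.5 -140 130 -9.2
```

```text
clock: 24.55
eef_pos: [499.7, 391.5, 23.1]
tool_rot: [3.14, -0.002, 1.41]
force: [-1.0, -0.1, 5.1]
width: 33.5
gripper_force: 58.8
xyz [-523.1   94.1 -107.7] ang [ 0.002 -0.002 -0.   ] dist 542.0 q7 -0.27 clk 24.55
```

```bash
python3 -m creep '[{"jaw":-0.4,"xyz":[0,0,-50],"angular":[0,0,0]},{"jaw":-0.4,"xyz":[0,0,-110],"angular":[0,0,0]},{"jaw":-0.4,"xyz":[-523,94,-120],"angular":[0,0,0]},{"jaw":-0.4,"xyz":[-523,94,-120],"angular":[0,0,0]},{"jaw":-0.4,"xyz":[-523,94,-120],"angular":[0,0,0]},{"jaw":-0.4,"xyz":[-523,94,-120],"angular":[0,0,0]},{"jaw":-0.4,"xyz":[-523,94,-120],"angular":[0,0,0]},{"jaw":-0.4,"xyz":[-523,94,-120],"angular":[0,0,0]},{"jaw":-0.4,"xyz":[-523,94,-120],"angular":[0,0,0]},{"jaw":-0.4,"xyz":[-523,94,-120],"angular":[0,0,0]},{"jaw":-0.4,"xyz":[-523,94,-120],"angular":[0,0,0]},{"jaw":-0.4,"xyz":[-523,94,-120],"angular":[0,0,0]}]'; python3 -m creep '[{"jaw":-0.4,"xyz":[0,0,0],"angular":[0,0,0]}]'; python3 -c "
from h import *
look('wrist','loupe label_pad tape_roll tin','w12.png')"; python3 go.py 508.8 -140.2 24 -9.2
```

```text
clock: 26.05
eef_pos: [507.7, -144.2, 142.5]
tool_rot: [3.139, 0.002, 1.404]
force: [0.0, 0.9, 0.5]
width: 33.3
gripper_force: 59.4
clock: 26.18
eef_pos: [507.7, -139.3, 141.6]
tool_rot: [3.141, -0.001, 1.41]
force: [0.2, 0.6, 0.0]
width: 33.5
gripper_force: 59.4
[[0.99, -0.15, -0.05, 520.5], [-0.16, -0.93, -0.32, -55.46], [-0.0, 0.32, -0.95, 265.38], [0.0, 0.0, 0.0, 1.0]] [ 507.7 -139.3  141.6]
loupe 0.87 [321. 268.] 5248 top z 145.7 mean [ 507.2 -138.2  144.5] rect [ 507.1 -139.3] [32.9 32.9] 36.4 rgb [70. 65. 61.]
label_pad 0.91 [306.  65.] 4437 top z 15.3 mean [524.5 -42.   14.3] rect [524.2 -43. ] [75.6 49.9] 80.9 rgb [204. 196. 184.]
tin 0.59 [173.  77.] 22093 top z 37.4 mean [413.3 -31.1  36.5] rect [412.2 -36. ] [112.1  92.8] 80.8 rgb [ 96. 110.  95.]
tin 0.44 [320. 266.] 5254 top z 145.7 mean [ 507.2 -138.2  144.5] rect [ 507.1 -139.3] [32.9 32.9] 36.4 rgb [71. 65. 61.]
xyz [ -1.1   1.2 117.3] ang [-0.    -0.     0.002] dist 117.0 q7 0.56 clk 26.43
```

View pics/w12.png

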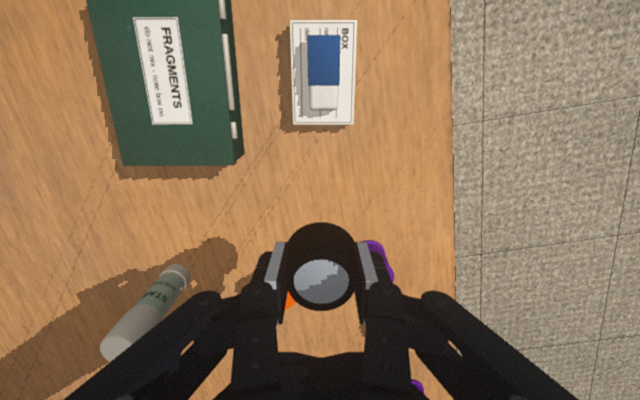

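```bash
python3 -m creep '[{"jaw":-0.4,"xyz":[-0.8,1.4,50],"angular":[0,0,0]},{"jaw":-0.4,"xyz":[-0.8,1.4,90],"angular":[0,0,0]},{"jaw":-0.4,"xyz":[-0.8,1.4,108],"angular":[0,0,0]},{"jaw":-0.4,"xyz":[-0.8,1.4,108],"angular":[0,0,0]},{"jaw":-0.4,"xyz":[-0.8,1.4,108],"angular":[0,0,0]}]';python3 go.py 509 -139.9 23.5 -9.2
```

```text
clock: 27.05
eef_pos: [509.4, -141.2, 34.0]
tool_rot: [3.141, 0.0, 1.41]
force: [-0.2, 0.6, -0.5]
width: 33.5
gripper_force: 59.4
xyz [ 1.3 -0.6 10.5] ang [0.001 0.    0.   ] dist 11.0 q7 0.68 clk 27.05
```

```bash
python3 -m creep '[{"jaw":-0.4,"xyz":[1.2,-0.6,9],"angular":[0,0,0]},{"jaw":-0.4,"xyz":[1.2,-0.6,10.3],"angular":[0,0,0]},{"jaw":-0.4,"xyz":[1.2,-0.6,10.3],"angular":[0,0,0]},{"jaw":0.4,"xyz":[1.2,-0.6,10.3],"angular":[0,0,0]},{"jaw":0.4,"xyz":[1.2,-0.6,10.3],"angular":[0,0,0]},{"jaw":0.4,"xyz":[1.2,-0.6,10.3],"angular":[0,0,0]},{"jaw":0.4,"xyz":[1.2,-0.6,-40],"angular":[0,0,0]},{"jaw":0.4,"xyz":[1.2,-0.6,-100],"angular":[0,0,0]},{"jaw":0.4,"xyz":[1.2,-0.6,-130],"angular":[0,0,0]},{"jaw":0.4,"xyz":[1.2,-0.6,-130],"angular":[0,0,0]}]';python3 -c "
from h import *
look('wrist','loupe label_pad','w13.png')"; python3 go.py 579.5 -292 165 -9.2
```

```text
clock: 28.3
eef_pos: [510.0, -140.4, 165.5]
tool_rot: [3.137, 0.0, 1.41]
force: [0.7, 1.2, -0.0]
width: 59.9
gripper_force: 0.0
[[0.99, -0.15, -0.05, 521.53], [-0.16, -0.93, -0.32, -56.41], [0.0, 0.32, -0.95, 287.8], [0.0, 0.0, 0.0, 1.0]] [ 510.  -140.4  165.5]
loupe 0.91 [318. 184.] 1376 top z 25.8 mean [ 506.7 -139.2   24.6] rect [ 507.  -139.6] [32.1 31.4] 79.5 rgb [92. 84. 79.]
loupe 0.31 [164. 284.] 2042 top z 94.4 mean [ 343.6 -198.2   94.2] rect [ 342.  -198.8] [24.1  9.9] 35.0 rgb [118. 114. 100.]
label_pad 0.86 [303.  72.] 3680 top z 13.9 mean [522.9 -41.   12.9] rect [522.8 -42.6] [75.7 50.1] 80.8 rgb [199. 190. 178.]
xyz [-139.1   95.2   -2.9] ang [-0.002 -0.    -0.   ] dist 169.0 q7 0.55 clk 28.45
```

```bash
python3 -m creep '[{"jaw":0.4,"xyz":[-139,95,0],"angular":[0,0,0]},{"jaw":0.4,"xyz":[-139,95,0],"angular":[0,0,0]},{"jaw":0.4,"xyz":[-139,95,0],"angular":[0,0,0]},{"jaw":0.4,"xyz":[-139,95,0],"angular":[0,0,0]},{"jaw":0.4,"xyz":[-139,95,0],"angular":[0,0,0]},{"jaw":0.4,"xyz":[-139,95,0],"angular":[0,0,0]}]'; python3 -c "
from h import *
look('wrist','bobbin','w14.png')"; python3 go.py 579.5 -292 32 -9.2
```

```text
clock: 29.2
eef_pos: [579.5, -290.5, 162.4]
tool_rot: [-3.14, -0.002, 1.411]
force: [-0.8, 0.8, 0.2]
width: 60.0
gripper_force: 0.0
[[0.99, -0.15, -0.05, 592.65], [-0.16, -0.93, -0.32, -207.41], [-0.0, 0.32, -0.95, 286.74], [0.0, 0.0, 0.0, 1.0]] [ 579.5 -290.5  162.4]
bobbin 0.87 [332. 294.] 1380 top z 42.9 mean [ 571.6 -404.2   42.3] rect [ 571.8 -404.9] [32.5 31.6] 80.6 rgb [ 92.  43. 108.]
bobbin 0.81 [260. 114.] 1579 top z 43.3 mean [ 543.6 -215.    42.4] rect [ 543.5 -215.4] [32.5 31.8] 17.0 rgb [106.  49. 125.]
bobbin 0.69 [167. 135.] 2063 top z 43.1 mean [ 456.7 -219.    42.3] rect [ 456.4 -219.2] [32.4 32.2] 27.8 rgb [197.  89.  20.]
xyz [ -1.3  -0.2 131.1] ang [-0.001 -0.001  0.001] dist 131.0 q7 0.67 clk 29.3
```

View pics/w14.png

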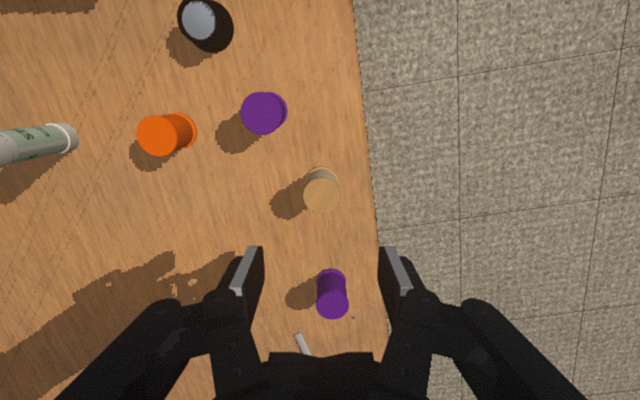

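```bash
python3 -m creep '[{"jaw":0.4,"xyz":[-1,0,50],"angular":[0,0,0]},{"jaw":0.4,"xyz":[-1,0,90],"angular":[0,0,0]},{"jaw":0.4,"xyz":[-1,0,120],"angular":[0,0,0]},{"jaw":0.4,"xyz":[-1,0,135],"angular":[0,0,0]},{"jaw":0.4,"xyz":[-1,0,135],"angular":[0,0,0]},{"jaw":-0.5,"xyz":[-1,0,135],"angular":[0,0,0]},{"jaw":-0.5,"xyz":[-1,0,135],"angular":[0,0,0]},{"jaw":-0.5,"xyz":[-1,0,135],"angular":[0,0,0]},{"jaw":-0.5,"xyz":[-1,0,135],"angular":[0,0,0]},{"jaw":-0.5,"xyz":[-1,0,135],"angular":[0,0,0]}]'; python3 go.py 541 61.2 140 -9.2
```

```text
clock: 30.55
eef_pos: [580.9, -294.1, 30.1]
tool_rot: [3.139, 0.001, 1.41]
force: [-0.9, 0.1, 8.1]
width: 31.4
gripper_force: 59.5
xyz [ 344.2  -96.1 -110.5] ang [ 0.003  0.001 -0.   ] dist 374.0 q7 0.75 clk 30.55
```

```bash
python3 -m creep '[{"jaw":-0.5,"xyz":[0,0,-50],"angular":[0,0,0]},{"jaw":-0.5,"xyz":[0,0,-110],"angular":[0,0,0]},{"jaw":-0.5,"xyz":[344,-96,-120],"angular":[0,0,0]},{"jaw":-0.5,"xyz":[344,-96,-120],"angular":[0,0,0]},{"jaw":-0.5,"xyz":[344,-96,-120],"angular":[0,0,0]},{"jaw":-0.5,"xyz":[344,-96,-120],"angular":[0,0,0]},{"jaw":-0.5,"xyz":[344,-96,-120],"angular":[0,0,0]},{"jaw":-0.5,"xyz":[344,-96,-120],"angular":[0,0,0]},{"jaw":-0.5,"xyz":[344,-96,-120],"angular":[0,0,0]},{"jaw":-0.5,"xyz":[344,-96,-120],"angular":[0,0,0]},{"jaw":-0.5,"xyz":[344,-96,-120],"angular":[0,0,0]}]'; python3 -c "
from h import *
look('wrist','bobbin tape_roll tin','w15.png')"; python3 go.py 541 61.2 44 -9.2
```

```text
clock: 31.92
eef_pos: [540.5, 59.7, 148.6]
tool_rot: [3.141, 0.001, 1.407]
force: [0.1, -0.3, 0.3]
width: 31.3
gripper_force: 59.5
[[0.99, -0.16, -0.05, 553.49], [-0.16, -0.93, -0.32, 143.16], [0.0, 0.33, -0.95, 272.3], [0.0, 0.0, 0.0, 1.0]] [540.5  59.7 148.6]
tape_roll 0.67 [320. 348.] 505 top z 18.7 mean [ 510.2 -124.3   17.7] rect [ 510.2 -124.4] [ 3.4 16.6] 80.4 rgb [32. 24. 17.]
tape_roll 0.56 [318. 190.] 2835 top z 13.6 mean [540.7  63.5  12.7] rect [540.5  62.5] [56.5 56.2] 19.8 rgb [199. 182. 154.]
xyz [  0.9   0.5 104.3] ang [ 0.     0.    -0.002] dist 104.0 q7 0.22 clk 32.12
```

View pics/w15.png

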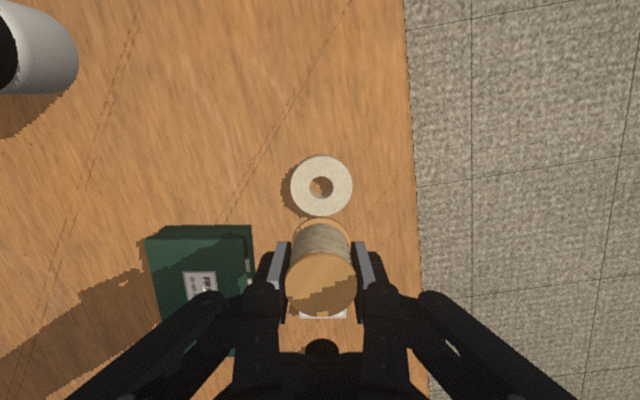

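```bash
python3 -c "
from h import *
print(ctrl.read_state()['eef_pos'])
im,d,c=cloud('wrist');W=world(d,c)
for lo,hi,(r0,r1,c0,c1) in ((153,170,(245,325,270,372)),(9,18,(140,225,275,365))):
  m=np.zeros(d.shape,bool);m[r0:r1,c0:c1]=1
  m&=(W[...,2]>lo)&(W[...,2]<hi)&(im[...,0]>(70 if lo>50 else 150))&(d>0)
  n,l,s,_=cv2.connectedComponentsWithStats(m.astype(np.uint8));k=1+s[1:,4].argmax();q=W[l==k].astype(np.float32)
  print(s[k],q.mean(0),cv2.minAreaRect(q[:,:2].copy()),cv2.minEnclosingCircle(q[:,:2].copy()),np.percentile(q[:,2],[5,50,95]))
"; python3 go.py 541 61.2 44 -9.2
```

```text
[540.33225419  60.43427765 148.32034059]
[ 284  248   73   69 3898] [540.26215  65.48292 160.1193 ] ((539.9490356445312, 64.006103515625), (33.168155670166016, 31.690078735351562), 81.14087677001953) ((540.562744140625, 62.792991638183594), 18.039377212524414) [158.71852112 160.30210114 161.20968628]
[ 291  157   62   60 2523] [540.7962    63.530575  12.796027] ((540.8692016601562, 62.690494537353516), (56.40719985961914, 55.72640609741211), 78.57002258300781) ((540.4371948242188, 62.50535202026367), 28.508934020996094) [11.66598434 12.81152248 13.8971734 ]
xyz [  0.6   0.6 104.3] ang [ 0.     0.    -0.002] dist 104.0 q7 0.22 clk 32.17
```

```bash
python3 -m creep '[{"jaw":-0.5,"xyz":[-1,0.8,50],"angular":[0,0,0]},{"jaw":-0.5,"xyz":[-1,0.8,80],"angular":[0,0,0]},{"jaw":-0.5,"xyz":[-1,0.8,97],"angular":[0,0,0]},{"jaw":-0.5,"xyz":[-1,0.8,97],"angular":[0,0,0]},{"jaw":-0.5,"xyz":[-1,0.8,97],"angular":[0,0,0]}]';python3 go.py 540.9 59.3 43.3 -9.2
```

```text
clock: 32.8
eef_pos: [541.7, 60.2, 52.3]
tool_rot: [3.14, -0.0, 1.409]
force: [-1.4, -0.2, 0.1]
width: 31.6
gripper_force: 59.5
xyz [-1.  -0.7  9. ] ang [ 0.002 -0.    -0.001] dist 9.0 q7 0.32 clk 32.8
```

```bash
python3 -m creep '[{"jaw":-0.5,"xyz":[-1,-0.7,5],"angular":[0,0,0]},{"jaw":-0.5,"xyz":[-1,-0.7,7.5],"angular":[0,0,0]},{"jaw":-0.5,"xyz":[-1,-0.7,8.8],"angular":[0,0,0]},{"jaw":-0.5,"xyz":[-1,-0.7,8.8],"angular":[0,0,0]}]'
```

```text
clock: 33.3
eef_pos: [540.0, 59.6, 42.8]
tool_rot: [3.142, -0.0, 1.41]
force: [-1.4, 0.2, 3.3]
width: 31.6
gripper_force: 59.9
```

```bash
python3 -m creep '[{"jaw":-0.1,"xyz":[0,0,0],"angular":[0,0,0]},{"jaw":0.3,"xyz":[0,0,0],"angular":[0,0,0]},{"jaw":0.3,"xyz":[0,0,0],"angular":[0,0,0]},{"jaw":0.3,"xyz":[0,0,0],"angular":[0,0,0]},{"jaw":0.3,"xyz":[0,0,-40],"angular":[0,0,0]},{"jaw":0.3,"xyz":[0,0,-100],"angular":[0,0,0]},{"jaw":0.3,"xyz":[0,0,-160],"angular":[0,0,0]},{"jaw":0.3,"xyz":[-90,0,-190],"angular":[0,0,0]},{"jaw":0.3,"xyz":[-90,0,-190],"angular":[0,0,0]},{"jaw":0.3,"xyz":[-90,0,-190],"angular":[0,0,0]},{"jaw":0.3,"xyz":[-90,0,-190],"angular":[0,0,0]}]'; python3 -c "
from h import *
look('wrist','bobbin tape_roll tin label_pad eraser loupe','w16.png')
look('scene','jar glue_stick clip','s2.png')"
```

```text
clock: 34.67
eef_pos: [525.5, -28.3, 232.2]
tool_rot: [-3.141, -0.001, 1.41]
force: [0.5, 0.2, -0.2]
width: 55.8
gripper_force: 0.0
[[0.99, -0.15, -0.05, 538.31], [-0.16, -0.93, -0.32, 55.36], [-0.0, 0.32, -0.95, 355.8], [0.0, 0.0, 0.0, 1.0]] [525.5 -28.3 232.2]
bobbin 0.78 [356. 304.] 826 top z 42.2 mean [ 543.  -212.3   41.6] rect [ 543.  -212.8] [31.  30.9] 82.5 rgb [ 91.  42. 108.]
bobbin 0.61 [322.  82.] 1037 top z 55.7 mean [539.5  63.5  54.7] rect [539.7  63.4] [30.9 32.1] 80.4 rgb [187. 144.  94.]
bobbin 0.57 [296. 315.] 875 top z 42.2 mean [ 455.7 -216.6   41.6] rect [ 456.2 -217.9] [32.8 31.1] 79.0 rgb [191.  86.  20.]
tape_roll 0.64 [338.  92.] 1474 top z 13.9 mean [541.4  61.6  12.7] rect [540.5  62.9] [55.6 56.3] 81.1 rgb [192. 173. 145.]
tin 0.62 [225. 177.] 9699 top z 37.2 mean [414.4 -20.5  36.3] rect [414.2 -25.2] [133.6  91.9] 81.2 rgb [ 89. 101.  86.]
label_pad 0.81 [313. 174.] 1745 top z 15.0 mean [524.1 -40.   14. ] rect [524.  -43.2] [76.1 49.8] 81.0 rgb [194. 185. 172.]
eraser 0.91 [327. 183.] 866 top z 27.8 mean [524.8 -40.5  26.8] rect [524.8 -43. ] [52.4 22.9] 80.6 rgb [103. 117. 140.]
eraser 0.34 [321. 250.] 820 top z 26.9 mean [ 508.  -138.9   25.7] rect [ 507.5 -139.3] [32.4 31.4] 81.7 rgb [80. 73. 68.]
loupe 0.85 [322. 252.] 827 top z 26.9 mean [ 508.  -138.9   25.7] rect [ 507.7 -139. ] [31.6 31.5] 79.9 rgb [81. 73. 68.]
[[0.9, -0.17, 0.4, -120.33], [-0.44, -0.4, 0.81, -1129.36], [0.02, -0.9, -0.43, 642.87], [0.0, 0.0, 0.0, 1.0]] [525.5 -28.7 232.2]
jar 0.97 [266. 180.] 459 top z 70.5 mean [331.  202.9  70.1] rect [331.1 203.7] [62.5 47.1] 69.9 rgb [95. 93. 88.]
glue_stick 0.72 [326. 237.] 382 top z 96.9 mean [ 345.6 -214.5   97.4] rect [ 346.2 -213. ] [23.1 17.2] 64.3 rgb [141. 142. 130.]
```

View pics/w16.png

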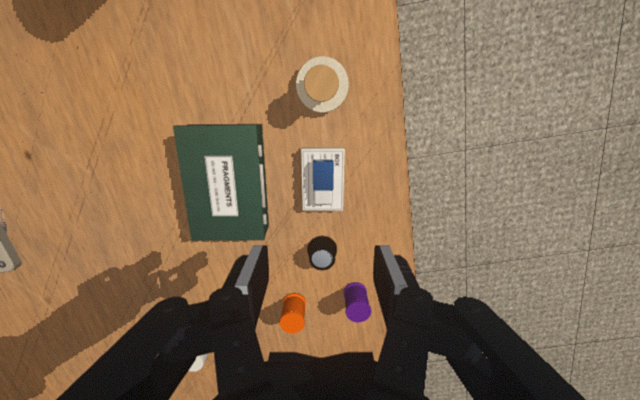

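View pics/s2.png

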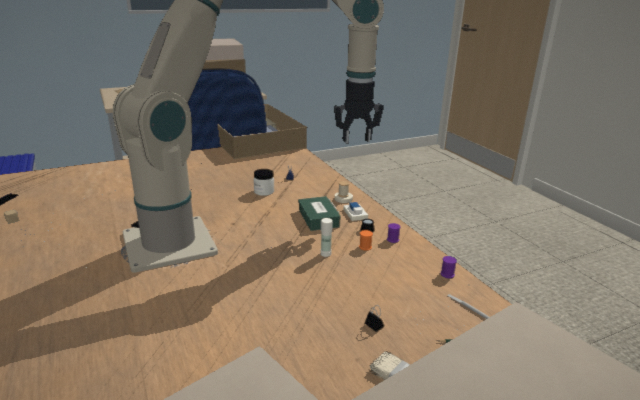

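The wrist view shows the pad (323,180) with the eraser on it, the bobbin upright on the tape roll (322,83) and the loupe standing (322,252). The scene view shows the jar (264,181), glue stick (326,238) and clip (290,174) still standing where they were, and nothing touches the gripper.

```bash
python3 -c "
from cell import ctrl
print(ctrl.finish_job())"
```

```text
the job is handed in; nothing more can be done
None
```

The job is done and handed in after about 35 s on the robot's clock: pad, eraser, tape roll, loupe and bobbin were all measured within about 1.5 mm of their places in the last look, with the gripper clear, the jar and glue stick measured in place and the clip seen still standing.

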